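Find the filled sample canister by its weight and load the analyser

TASK

One of the three identical canisters holds a heavy metal sample, the other two are nearly empty: find the filled one by lifting them. Set it down gently, upright, on the pale disc in the analyser's chamber, its base within the disc, then shut the clear hood fully. Leave the two empty ones standing where they were, keep all canisters upright, and do not disturb the mouse, the jar or the spatula.

Things in the scene. Friction and masses are not known exactly. Their poses are not given: they have to be found in the camera images.
- canister_1: one of three identical closed canisters, aluminium with a blue cap, 50 mm diameter, 70 mm tall, standing upright on the bench; origin at the centre of its underside, z up. Which one is filled differs from run to run and cannot be seen: an empty one weighs 180 to 230 g in all, the filled one 460 to 640 g. The contents have a few mm of play.
- canister_2: one of three identical closed canisters, aluminium with a blue cap, 50 mm diameter, 70 mm tall, standing upright on the bench; origin at the centre of its underside, z up. Which one is filled differs from run to run and cannot be seen: an empty one weighs 180 to 230 g in all, the filled one 460 to 640 g. The contents have a few mm of play.
- canister_3: one of three identical closed canisters, aluminium with a blue cap, 50 mm diameter, 70 mm tall, standing upright on the bench; origin at the centre of its underside, z up. Which one is filled differs from run to run and cannot be seen: an empty one weighs 180 to 230 g in all, the filled one 460 to 640 g. The contents have a few mm of play.
- analyser: white bench-top analyser, fixed, 340 mm wide (y), case x = -150 to +170 mm, origin under it on the bench, front (-x) towards the robot. Open chamber x = -125 to +50, y = -105 to +105 mm, flat steel floor 70 mm above the bench. Front wall (x -150 to -125 mm) 110 mm high, shoulders beside the chamber 125 mm; rear block behind x = +50 mm 155 mm high.
- spot (a point): centre of the pale disc (80 mm diameter, dark ring round it) on the chamber floor: analyser x = -60 mm, y = 0, 70 mm above the bench; axes as the analyser's. The half-open hood hangs over it: a tool pointing straight down cannot get there, one leaning back 35 to 40 degrees to the analyser's front (fingers pointing down and to the rear) can.
- hood (a joint): angle of the chamber's clear hood (rad): 0 shut, 1.1 fully open, both at stops. Starts at 0.9 to 1.08. Hinge friction holds it at any angle; pushing its front edge down with about 1 to 6 N shuts it.
- hood_hinge (a point): middle of the hood's hinge line (along y), at analyser x = +50 mm, y = 0, 160 mm above the bench; turns with the hood. The hood is a clear plate, 200 mm long from here along its own -x, 220 mm wide, underside at its z = 0, outer face at z = 8 mm, with skirts below, 46 mm deep at the front, 33 mm at the sides, all clear, in a grey rim. Level when shut.
- hood_edge (a point): middle of the hood's free front edge, on its outer face: 200 mm from the hinge line. Moves with the hood.
- mouse: bystander: black computer mouse, 100 x 60 x 32 mm, on the bench; origin under its centre
- jar: bystander: amber glass jar with a white lid, 60 mm diameter, 50 mm tall, on the bench; origin under its centre
- spatula: bystander: spatula 180 mm long lying on the bench near the robot; origin under its middle, handle to its -x

How it is judged (in metres and radians):
On the way:
1. the filled canister stands released and upright on the pale disc in the chamber (((horizontal distance between canister_1 and spot below 0.016 m and z of canister_1 in the frame of analyser between 0.065 and 0.078 m and angle between canister_1's own z axis and vertical below 0.1 rad and contact force between canister_1 and analyser above 3.3 N and contact force between the fingers and canister_1 below 0.1 N) or (horizontal distance between canister_2 and spot below 0.016 m and z of canister_2 in the frame of analyser between 0.065 and 0.078 m and angle between canister_2's own z axis and vertical below 0.1 rad and contact force between canister_2 and analyser above 3.3 N and contact force between the fingers and canister_2 below 0.1 N) or (horizontal distance between canister_3 and spot below 0.016 m and z of canister_3 in the frame of analyser between 0.065 and 0.078 m and angle between canister_3's own z axis and vertical below 0.1 rad and contact force between canister_3 and analyser above 3.3 N and contact force between the fingers and canister_3 below 0.1 N))), for 0.2 s.
At the end, for the whole second after the job is handed in: The filled canister stands upright (within 0.1 rad) and at rest on the chamber floor, its centre within 16 mm of the disc's centre, released; the hood is shut (under 0.05 rad); the two empty canisters stand upright on the bench within 50 mm of where they started (value of joint hood below 0.05 rad and ((horizontal distance between canister_1 and spot below 0.016 m and z of canister_1 in the frame of analyser between 0.065 and 0.078 m and angle between each of canister_1, canister_2, canister_3's own z axis and vertical below 0.1 rad and contact force between canister_1 and analyser above 3.3 N and contact force between the fingers and canister_1 below 0.1 N and linear speed of canister_1 below 0.02 m/s and height (world z) of each of canister_2, canister_3 below 0.006 m and distance of each of canister_2, canister_3 from where it was at the start of the episode below 0.05 m) or (horizontal distance between canister_2 and spot below 0.016 m and z of canister_2 in the frame of analyser between 0.065 and 0.078 m and angle between each of canister_2, canister_1, canister_3's own z axis and vertical below 0.1 rad and contact force between canister_2 and analyser above 3.3 N and contact force between the fingers and canister_2 below 0.1 N and linear speed of canister_2 below 0.02 m/s and height (world z) of each of canister_1, canister_3 below 0.006 m and distance of each of canister_1, canister_3 from where it was at the start of the episode below 0.05 m) or (horizontal distance between canister_3 and spot below 0.016 m and z of canister_3 in the frame of analyser between 0.065 and 0.078 m and angle between each of canister_3, canister_1, canister_2's own z axis and vertical below 0.1 rad and contact force between canister_3 and analyser above 3.3 N and contact force between the fingers and canister_3 below 0.1 N and linear speed of canister_3 below 0.02 m/s and height (world z) of each of canister_1, canister_2 below 0.006 m and distance of each of canister_1, canister_2 from where it was at the start of the episode below 0.05 m))); the robot touches nothing.
It fails at once if a canister is tipped more than 25 degrees (angle between any of canister_1, canister_2, canister_3's own z axis and vertical above 0.44 rad).
It fails at once if a canister is set or pressed hard (over 45 N) onto the analyser (contact force between any of canister_1, canister_2, canister_3 and analyser above 45 N).
It fails at once if a canister is let fall (over about 10 mm) in the chamber ((horizontal distance between canister_1 and spot below 0.07 m and contact force between the fingers and canister_1 below 0.05 N and linear speed of canister_1 above 0.45 m/s) or (horizontal distance between canister_2 and spot below 0.07 m and contact force between the fingers and canister_2 below 0.05 N and linear speed of canister_2 above 0.45 m/s) or (horizontal distance between canister_3 and spot below 0.07 m and contact force between the fingers and canister_3 below 0.05 N and linear speed of canister_3 above 0.45 m/s)).
It fails at once if the mouse, the jar or the spatula is moved more than 30 mm (distance of any of mouse, jar, spatula from where it was at the start of the episode above 0.03 m).
It also fails if it takes over 72 s, if anything falls off the work surface, if the arm or the gripper's body presses on something with over 40 N, if the wrist force passes 120 N, or if a joint passes its speed limit or range.

ROBOT

A 6-joint arm with a two-finger parallel gripper is mounted at the origin on the work surface. World frame = base frame: x ahead of the robot, y to its left, z up, the work surface at z = 0. Lengths are in mm, angles in rad, forces in N, time in s.
With the tool pointing down it reaches from about 275 to 825 mm from the base axis. Payload 5.2 kg.
Tool frame: the origin (TCP) lies between the finger pads, 19 mm behind the fingertips; this is the grasp point; z points along the fingers, y is the line along which they close (so a half turn about z gives the same grasp; the last joint's range is limited). The gripper opens to 93 mm and grips with 3 to 60 N. Pads are 15 mm wide; open, the fingers measure 128 mm over their backs; the gripper's body (75 mm by 188 mm) begins 65 mm behind the grasp point.
Start: joints at [0.942, 0.259, 1.535, -0, 1.348, -0.203], TCP at [227.157, 500.904, 237.453] pointing down, gripper open.
Joint ranges: [-3.14, 3.14], [-0.91, 2.08], [0.19, 2.58], [-1.22, 4.36], [0.22, 2.71], [-3.12, 3.12]. Speed limits (rad/s): [2.57, 2.57, 3.14, 3.14, 3.14, 3.14].

INTERFACE

Orientations are given as a unit quaternion [x, y, z, w].
In Python, from plant import bot, optics gives the robot as it stands.
- The arm moves only by the tool servo_tool, never from a script. Its argument "rows" is a list of rows, each an object of numbers: "x", "y", "z": the shift along the tool's x, y, z in units of 30 mm (1.0 is 30 mm); "wx", "wy", "wz": the turn, a rotation vector about the tool's x, y, z in units of 5 degrees (1.0 is 5 degrees); "grip": the opening, from -1 (shut) to 1 (fully open). In form: [{"x": .., "y": .., "z": .., "wx": .., "wy": .., "wz": .., "grip": ..}, ...]. A call has 1 to 8 rows; each row shifts and turns the commanded pose from where the row before left it, along the tool's axes as they then stand; what a row does not reach is not made up. A row lasts 1/10 s, in which the tool goes at most 50 mm and 8.59 degrees, less where a joint would pass 70% of its speed; a pose out of reach is approached as far as the arm can. A call is refused whole if a number of a shift passes 1 or a number of a turn 1, either way. A call with a gripper value outside its range is refused whole. The fingers move at their own pace and stop on an object; "newtons" is the grip in N (left out, the last holds). Time passes only in rows, so rows that do not move let the fingers close. It gives the time, the measured TCP pose, the force, the opening and the grip force at its end, in the units of the state.
- bot.observe(): the state, without advancing time (a new reading comes with each control period).
- optics.snapshot(name): name is "scene" or "top"; returns the picture (480x640x3 uint8, red, green, blue); there is no depth.
- optics.camera_model(name): a dict with "intrinsics" (3x3 intrinsics, pixels), "R" (3x3) and "t" (3): a world point X has camera coordinates R X + t. Camera axes: x right, y down, z forward; pixel columns grow to the right and rows downward; lengths in mm; the calibration is good to about 2 mm. A picture is of the moment at which its call begins. camera_model takes no time and is no camera call.
- bot.hand_in(): hands the job in; it is judged then, once.
The state is a dict: "clock": time; "joints": joint angles; "dq": joint speeds; "effort": joint torques, N m; "position": TCP position; "tool_rot": TCP orientation; "contact_force": force on the tool from outside, world axes, zero at the start; "ft_torque": the same for the moment, N m; "opening": opening from 0.0 (shut) to 1.0 (fully open); "grasp_force": force on a finger pad.
Only numpy, scipy, OpenCV 4.12 (cv2) and the standard library are available. Lean on these libraries where they do the work, as an engineer would, in place of code of your own. Each camera call takes 0.05 s, during which the arm holds its last target. There are 200 camera calls.

## Working session

There is one attempt and no reset: what is moved stays moved. The work goes in short steps, Python scripts to look and compute and a tool call to move; the robot and the scene stay as the last step left them, time stands still between calls to the robot, and variables do not carry over. Pictures are saved under pics/ and viewed, at most 10 in all, crops included, and the job is handed in when it is done.

Besides the shell and the picture viewer there is one more tool, called after "Call:" in YAML: its name, and indented under it one key for each argument. servo_tool: Moves the arm, as the interface text tells. Its arguments: {"type":"object","properties":{"rows":{"type":"array","items":{"type":"object","properties":{"x":{"type":"number"},"y":{"type":"number"},"z":{"type":"number"},"wx":{"type":"number"},"wy":{"type":"number"},"wz":{"type":"number"},"grip":{"type":"number"}}}},"newtons":{"type":"number"}},"required":["rows"]}

```bash
mkdir -p pics; python3 - <<'E'
from plant import bot, optics
import cv2
for n in ("scene","top"):
    im=optics.snapshot(n); cv2.imwrite(f"pics/{n}0.png",im[:,:,::-1])
    m=optics.camera_model(n); print(n,m)
print(bot.observe())
E
```

```text
scene {'intrinsics': array([[518.21607683,   0.        , 317.23521351],
       [  0.        , 518.21607683, 235.91148834],
       [  0.        ,   0.        ,   1.        ]]), 'R': array([[ 0.96770167,  0.25176481, -0.01295985],
       [ 0.21094952, -0.83682645, -0.5051948 ],
       [-0.13803542,  0.48614398, -0.86290802]]), 't': array([-574.1447169 ,  -19.5630359 , 1082.97590575])}
top {'intrinsics': array([[515.72198751,   0.        , 314.79018368],
       [  0.        , 515.72198751, 236.89399998],
       [  0.        ,   0.        ,   1.        ]]), 'R': array([[-0.00171452, -0.99999578, -0.00234524],
       [-0.99026607,  0.00202423, -0.13917264],
       [ 0.1391768 ,  0.0020838 , -0.99026536]]), 't': array([  56.58960459,  589.30033853, 1007.2120726 ])}
{'clock': 0.1, 'joints': array([ 9.42187337e-01,  2.59251260e-01,  1.53594856e+00,  2.57112351e-05,
        1.34797416e+00, -2.02788684e-01]), 'dq': array([-9.25252771e-04, -9.73681814e-06, -2.02692077e-03,  1.40589292e-03,
       -8.13607773e-04,  2.16310608e-04]), 'effort': array([ 1.60018684e-03, -4.38213730e+01, -2.84646446e+01,  7.20035727e-02,
        3.63772467e-02, -6.72161173e-05]), 'position': array([226.88768902, 500.5371813 , 236.72102029]), 'tool_rot': array([ 2.11307953e-01,  9.77419216e-01, -7.18262853e-04, -3.30760615e-04]), 'contact_force': array([-0.34742371, -0.22610569,  0.12436345]), 'ft_torque': array([ 0.03065946, -0.00965553,  0.0155321 ]), 'grasp_force': 0.0, 'opening': 1.001849734801905}
```

View pics/scene0.png

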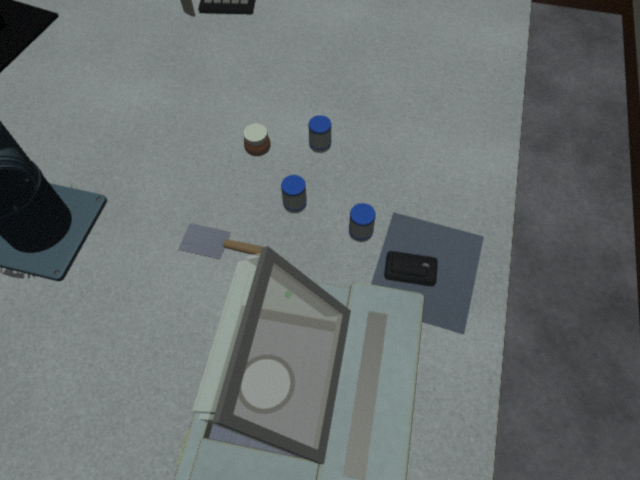

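View pics/top0.png

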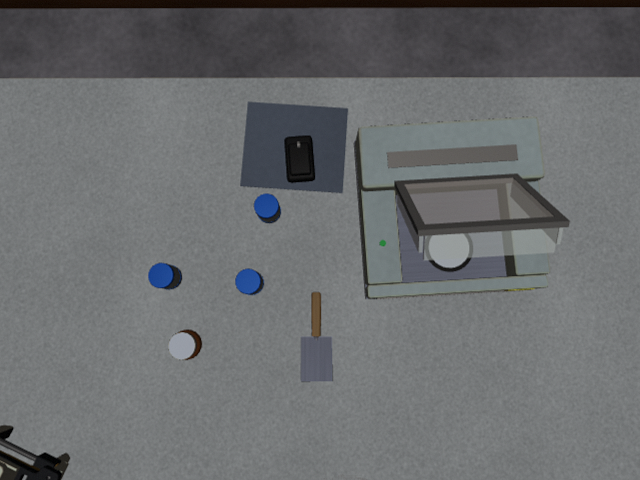

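The scene view shows the cap tops near (320,125), (293,185) and (363,215), and the disc near (267,383). In the top view the caps are at (162,275), (249,281) and (266,207), the disc is near (450,249), and the analyser is yawed by about 0.05.

```bash
cat > h.py <<'E'
import numpy as np, cv2
from plant import bot, optics
def P(n):
    m=optics.camera_model(n); return m["intrinsics"]@np.c_[m["R"],m["t"]]
def proj(n,X):
    q=P(n)@np.append(X,1.); return q[:2]/q[2]
def tri(ps,pt):
    X=cv2.triangulatePoints(P("scene"),P("top"),np.array(ps,float).reshape(2,1),np.array(pt,float).reshape(2,1)).ravel()
    X=X[:3]/X[3]
    return X, max(np.linalg.norm(proj("scene",X)-ps),np.linalg.norm(proj("top",X)-pt))
def onz(n,p,z):
    m=optics.camera_model(n); d=m["R"].T@np.linalg.inv(m["intrinsics"])@np.array([p[0],p[1],1.]); c=-m["R"].T@m["t"]
    return c+d*(z-c[2])/d[2]
def caps(im):
    hsv=cv2.cvtColor(im,cv2.COLOR_RGB2HSV)
    k=cv2.inRange(hsv,(105,150,60),(130,255,255))
    cs,_=cv2.findContours(k,0,2)
    return [(cv2.fitEllipse(c),cv2.contourArea(c)) for c in cs if cv2.contourArea(c)>100]
E
python3 - <<'E'
from h import *
S=cv2.imread("pics/scene0.png");T=cv2.imread("pics/top0.png")
for n,i in (("scene",S),("top",T)):
    for e,a in caps(i[:,:,::-1].copy()):
        print(n,np.round(e[0],1),np.round(e[1],1),a, onz(n,e[0],70).round())
a=cv2.resize(S[240:480,180:440],None,fx=2,fy=2,interpolation=2)
b=cv2.resize(T[110:310,345:575],None,fx=1.2*2.0/2,fy=1.2)
c=cv2.resize(T[110:310,345:575],None,fx=2,fy=2,interpolation=2)
o=np.zeros((600,800,3),np.uint8)
x=cv2.resize(S[340:440,200:330],None,fx=3,fy=3,interpolation=2); y=cv2.resize(T[210:310,355:495],None,fx=2.9,fy=2.9,interpolation=2)
o[:300,:390]=x; o[:290,394:800]=y
o[300:600,:390]=cv2.resize(S[245:345,220:350],None,fx=3,fy=3,interpolation=2)
z=cv2.resize(T[170:300,390:570],None,fx=2.25,fy=2.25,interpolation=2)
o[295:295+z.shape[0],394:394+z.shape[1]]=z
cv2.imwrite("pics/c1.png",o)
E
```

```text
scene [362.3 213.9] [20.3 23.9] 372.5 [646. 148.  70.]
scene [292.8 185. ] [19. 23.] 333.5 [496. 182.  70.]
scene [319.5 124. ] [16.3 21. ] 266.0 [508. 352.  70.]
top [247.7 281. ] [24.1 24.5] 458.0 [499. 187.  70.]
top [160.6 275.1] [23.6 24.6] 451.5 [510. 357.  70.]
top [266.  205.6] [23.4 23.6] 430.0 [649. 153.  70.]
```

View pics/c1.png

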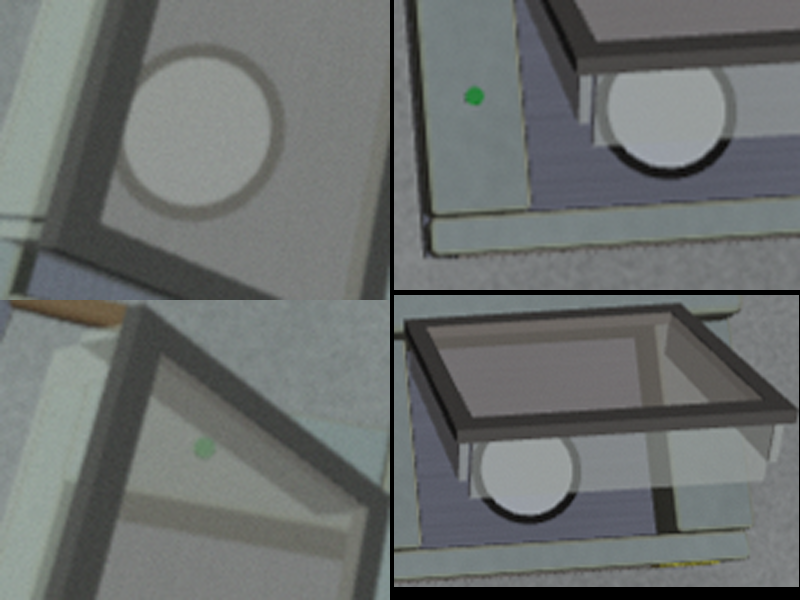

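The crops put the disc centre at scene (265.7,384) and top (449.1,247.9). The hood's front-left corner is at about scene (268,249), top (419,230).

```bash
python3 - <<'E'
from h import *
for s,t in (((362.3,213.9),(266,205.6)),((292.8,185),(247.7,281)),((319.5,124),(160.6,275.1)),((265.7,384),(449.1,247.9)),((268,249),(419,230)),((219,420),(567,222))):
    X,e=tri(s,t); print(X.round(1),round(e,2))
g=cv2.cvtColor(cv2.imread("pics/top0.png"),6)
for l in cv2.createLineSegmentDetector().detect(g)[0][:,0]:
    L=np.hypot(l[2]-l[0],l[3]-l[1])
    if L>60 and 340<l[0]<580 and 100<l[1]<310:
        a,b=onz("top",l[:2],110),onz("top",l[2:],110); d=b-a
        print(l.round(),"ang",round(np.arctan2(d[1],d[0]),3),a.round(),b.round())
def path(j):pass
E
```

```text
[647.5 152.1  66. ] 1.07
[496.9 186.1  65.5] 1.14
[508.6 357.5  65.8] 1.21
[ 562.7 -210.3   66.7] 0.43
[558.3 -99.6 326.2] 0.86
[ 570.  -318.   327.5] 0.63
[361. 191. 368. 283.] ang -3.083 [670. -33. 110.] [492. -44. 110.]
[546. 274. 369. 285.] ang 1.631 [ 508. -378.  110.] [488. -47. 110.]
[567. 227. 419. 235.] ang 1.63 [ 599. -424.  110.] [ 582. -143.  110.]
[364. 298. 353. 142.] ang 0.057 [464. -37. 110.] [767. -20. 110.]
[395. 180. 516. 173.] ang -1.511 [ 690. -100.  110.] [ 704. -333.  110.]
[426. 224. 552. 216.] ang -1.513 [ 605. -156.  110.] [ 619. -397.  110.]
[347. 109. 342. 192.] ang 3.069 [833.  -9. 110.] [667.   3. 110.]
[342. 193. 241. 186.] ang 1.5 [665.   3. 110.] [679. 198. 110.]
[371. 297. 513. 288.] ang -1.513 [467. -49. 110.] [ 483. -316.  110.]
[511. 177. 406. 184.] ang 1.629 [ 695. -322.  110.] [ 683. -120.  110.]
[514. 291. 377. 299.] ang 1.628 [ 477. -317.  110.] [463. -60. 110.]
[401. 279. 396. 217.] ang 0.059 [ 499. -107.  110.] [ 618. -100.  110.]
[517. 160. 388. 168.] ang 1.631 [ 729. -336.  110.] [714. -87. 110.]
[387. 152. 514. 144.] ang -1.512 [747. -85. 110.] [ 762. -333.  110.]
[494. 188. 412. 194.] ang 1.631 [ 673. -290.  110.] [ 663. -131.  110.]
[566. 221. 419. 229.] ang 1.629 [ 610. -422.  110.] [ 594. -144.  110.]
```

Call:
servo_tool:
  rows:
    - {"x": -1, "wz": -0.92}
    - {"x": -1, "wz": -0.92}
    - {"x": -1, "wz": -0.92}
    - {"x": -1, "wz": -0.92}
    - {"x": -1, "wz": -0.92}
    - {"x": -1, "wz": -0.92}
    - {"x": -1}
    - {"x": -1}
  newtons: 35

```text
schema error: expected keys x, y, z, wx, wy, wz, grip
```

Call:
servo_tool:
  rows:
    - {"wy": -0.93, "grip": 0.5}
    - {"wy": -0.93}
    - {"wy": -0.93}
    - {"wy": -0.93}
    - {"wy": -0.93}
    - {"wy": -0.93}
    - {"wy": -0.93}
    - {"wy": -0.93}

```text
schema error: expected keys x, y, z, wx, wy, wz, grip
```

```bash
cat >> h.py <<'E'
from scipy.spatial.transform import Rotation as Ro
YAW=0.058
def goto(target,tilt=37.):
    """tool-unit shift and residual turn from measured pose to target"""
    s=bot.observe(); R=Ro.from_quat(s["tool_rot"])
    u=np.array([np.cos(YAW),np.sin(YAW),0]);v=np.array([-np.sin(YAW),np.cos(YAW),0])
    t=np.radians(tilt); z=np.sin(t)*u-np.cos(t)*np.array([0,0,1]); 
    Rt=Ro.from_matrix(np.c_[np.cross(v,z),v,z])
    print("t",round(s["clock"],1),"pos",s["position"].round(1),"F",s["contact_force"].round(2),"M",s["ft_torque"].round(2),"open",round(s["opening"],3),"gf",round(s["grasp_force"],1))
    print(" zaxis",R.as_matrix()[:,2].round(3)," turn units",((R.inv()*Rt).as_rotvec(degrees=True)/5).round(2))
    d=np.array(target)-s["position"]
    print(" world d",d.round(1)," total units",(R.inv().apply(d)/30).round(2), "joints",s["joints"].round(2))
E
python3 -c "
from h import *
goto((508.6,357.5,130)); goto((508.6,357.5,48))
R=Ro.from_quat(bot.observe()['tool_rot']); print((R.inv().apply([0,0,-30])/30).round(3))"
```

```text
t 0.1 pos [226.9 500.5 236.7] F [-0.35 -0.23  0.12] M [ 0.03 -0.01  0.02] open 1.002 gf 0.0
 zaxis [-0.001 -0.001 -1.   ]  turn units [-1.81 -7.26 -5.34]
 world d [ 281.7 -143.  -106.7]  total units [-10.52  -0.46   3.55] joints [ 0.94  0.26  1.54  0.    1.35 -0.2 ]
t 0.1 pos [226.9 500.5 236.7] F [-0.35 -0.23  0.12] M [ 0.03 -0.01  0.02] open 1.002 gf 0.0
 zaxis [-0.001 -0.001 -1.   ]  turn units [-1.81 -7.26 -5.34]
 world d [ 281.7 -143.  -188.7]  total units [-10.52  -0.45   6.29] joints [ 0.94  0.26  1.54  0.    1.35 -0.2 ]
[-0.     0.002  1.   ]
```

All keys are required in every row.

Call:
servo_tool:
  rows:
    - {"x": -1, "y": 0, "z": 0, "wx": 0, "wy": 0, "wz": -0.92, "grip": 1}
    - {"x": -1, "y": 0, "z": 0, "wx": 0, "wy": 0, "wz": -0.92, "grip": 1}
    - {"x": -1, "y": 0, "z": 0, "wx": 0, "wy": 0, "wz": -0.92, "grip": 1}
    - {"x": -1, "y": 0, "z": 0, "wx": 0, "wy": 0, "wz": -0.92, "grip": 1}
    - {"x": -1, "y": 0, "z": 0, "wx": 0, "wy": 0, "wz": -0.92, "grip": 1}
    - {"x": -1, "y": 0, "z": 0, "wx": 0, "wy": 0, "wz": -0.92, "grip": 1}
    - {"x": -1, "y": 0, "z": 0, "wx": 0, "wy": 0, "wz": 0, "grip": 1}
    - {"x": -1, "y": 0, "z": 0, "wx": 0, "wy": 0, "wz": 0, "grip": 1}
  newtons: 35

```text
clock: 0.9
position: [461.9, 464.1, 236.9]
tool_rot: [-0.028, 1.0, -0.0, -0.0]
contact_force: [0.7, 0.6, -0.7]
opening: 1.004
grasp_force: 0.0
```

Call:
servo_tool:
  rows:
    - {"x": 0, "y": -0.2, "z": 0, "wx": 0, "wy": -0.93, "wz": 0, "grip": 0.5}
    - {"x": 0, "y": -0.2, "z": 0, "wx": 0, "wy": -0.93, "wz": 0, "grip": 0.5}
    - {"x": 0, "y": -0.2, "z": 0, "wx": 0, "wy": -0.93, "wz": 0, "grip": 0.5}
    - {"x": 0, "y": -0.2, "z": 0, "wx": 0, "wy": -0.93, "wz": 0, "grip": 0.5}
    - {"x": 0, "y": -0.2, "z": 0, "wx": 0, "wy": -0.93, "wz": 0, "grip": 0.5}
    - {"x": 0, "y": -0.2, "z": 0, "wx": 0, "wy": -0.93, "wz": 0, "grip": 0.5}
    - {"x": 0, "y": -0.2, "z": 0, "wx": 0, "wy": -0.93, "wz": 0, "grip": 0.5}
    - {"x": 0, "y": -0.2, "z": 0, "wx": 0, "wy": -0.93, "wz": 0, "grip": 0.5}

```text
clock: 1.7
position: [463.1, 416.3, 237.3]
tool_rot: [-0.027, 0.947, 0.009, 0.32]
contact_force: [0.6, 0.3, -0.8]
opening: 0.752
grasp_force: 0.0
```

```bash
python3 -c "
from h import *
goto((508.6,357.5,130)); goto((508.6,357.5,48))
R=Ro.from_quat(bot.observe()['tool_rot']); print((R.inv().apply([0,0,-30])/30).round(3))"
```

```text
t 1.7 pos [463.1 416.3 237.3] F [ 0.63  0.27 -0.76] M [ 0.01  0.29 -0.02] open 0.752 gf 0.0
 zaxis [ 0.606  0.035 -0.795]  turn units [-0.01  0.07 -0.02]
 world d [  45.5  -58.8 -107.3]  total units [ 1.05 -2.04  3.69] joints [ 0.78  0.19  1.81 -0.64  0.73 -0.45]
t 1.7 pos [463.1 416.3 237.3] F [ 0.63  0.27 -0.76] M [ 0.01  0.29 -0.02] open 0.752 gf 0.0
 zaxis [ 0.606  0.035 -0.795]  turn units [-0.01  0.07 -0.02]
 world d [  45.5  -58.8 -189.3]  total units [ 2.71 -2.05  5.87] joints [ 0.78  0.19  1.81 -0.64  0.73 -0.45]
[ 0.607 -0.     0.795]
```

Call:
servo_tool:
  rows:
    - {"x": 0.26, "y": -0.51, "z": 0.92, "wx": 0, "wy": 0, "wz": 0, "grip": 0.5}
    - {"x": 0.26, "y": -0.51, "z": 0.92, "wx": 0, "wy": 0, "wz": 0, "grip": 0.5}
    - {"x": 0.26, "y": -0.51, "z": 0.92, "wx": 0, "wy": 0, "wz": 0, "grip": 0.5}
    - {"x": 0.26, "y": -0.51, "z": 0.92, "wx": 0, "wy": 0, "wz": 0, "grip": 0.5}
    - {"x": 0.42, "y": 0, "z": 0.54, "wx": 0, "wy": 0, "wz": 0, "grip": 0.5}
    - {"x": 0.42, "y": 0, "z": 0.54, "wx": 0, "wy": 0, "wz": 0, "grip": 0.5}
    - {"x": 0.42, "y": 0, "z": 0.54, "wx": 0, "wy": 0, "wz": 0, "grip": 0.5}
    - {"x": 0.42, "y": 0, "z": 0.54, "wx": 0, "wy": 0, "wz": 0, "grip": 0.5}

```text
clock: 2.5
position: [508.1, 359.4, 52.6]
tool_rot: [-0.025, 0.95, 0.006, 0.31]
contact_force: [0.8, -0.2, -0.4]
opening: 0.751
grasp_force: 0.0
```

Call:
servo_tool:
  rows:
    - {"x": 0, "y": 0, "z": 0, "wx": 0, "wy": 0, "wz": 0, "grip": 0.5}
    - {"x": 0, "y": 0, "z": 0, "wx": 0, "wy": 0, "wz": 0, "grip": 0.5}
    - {"x": 0, "y": 0, "z": 0, "wx": 0, "wy": 0, "wz": 0, "grip": 0.5}

```text
clock: 2.8
position: [510.5, 361.1, 56.6]
tool_rot: [-0.026, 0.949, 0.007, 0.313]
contact_force: [0.1, 0.5, 0.1]
opening: 0.75
grasp_force: 0.0
```

```bash
python3 -c "
from h import *
goto((508.6,357.5,48))
im=optics.snapshot('scene'); c=im[90:250,220:460]; jm=optics.snapshot('top'); d=jm[160:320,120:360]
cv2.imwrite('pics/b1.png',cv2.resize(np.hstack([c,d]),(800,267))[:,:,::-1])"
```

```text
t 2.8 pos [510.5 361.1  56.6] F [0.11 0.48 0.05] M [ 0.08  0.35 -0.02] open 0.75 gf 0.0
 zaxis [ 0.594  0.031 -0.804]  turn units [-0.04 -0.1  -0.01]
 world d [-1.9 -3.6 -8.6]  total units [ 0.23 -0.12  0.19] joints [ 0.62  0.44  2.02 -1.22  0.35  0.09]
```

View pics/b1.png

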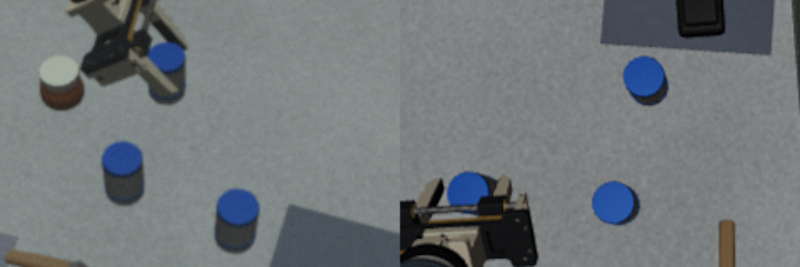

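The picture shows canister B's cap between the open fingers. Joint 4 is at its limit, so TCP is about 8 mm high, but that is still good enough for a weighing grip.

Call:
servo_tool:
  rows:
    - {"x": 0, "y": -0.1, "z": 0, "wx": 0, "wy": 0, "wz": 0, "grip": 0}
    - {"x": 0, "y": 0, "z": 0, "wx": 0, "wy": 0, "wz": 0, "grip": -0.3}
    - {"x": 0, "y": 0, "z": 0, "wx": 0, "wy": 0, "wz": 0, "grip": -0.6}
    - {"x": 0, "y": 0, "z": 0, "wx": 0, "wy": 0, "wz": 0, "grip": -1}
    - {"x": 0, "y": 0, "z": 0, "wx": 0, "wy": 0, "wz": 0, "grip": -1}
  newtons: 30

```text
clock: 3.4
position: [510.2, 358.3, 56.3]
tool_rot: [-0.026, 0.95, 0.007, 0.312]
contact_force: [-1.8, 2.9, 2.9]
opening: 0.535
grasp_force: 30.0
```

Call:
servo_tool:
  rows:
    - {"x": -0.2, "y": 0, "z": -0.27, "wx": 0, "wy": 0, "wz": 0, "grip": -1}
    - {"x": -0.2, "y": 0, "z": -0.27, "wx": 0, "wy": 0, "wz": 0, "grip": -1}
    - {"x": -0.2, "y": 0, "z": -0.27, "wx": 0, "wy": 0, "wz": 0, "grip": -1}
    - {"x": 0, "y": 0, "z": 0, "wx": 0, "wy": 0, "wz": 0, "grip": -1}
    - {"x": 0, "y": 0, "z": 0, "wx": 0, "wy": 0, "wz": 0, "grip": -1}
    - {"x": 0, "y": 0, "z": 0, "wx": 0, "wy": 0, "wz": 0, "grip": -1}

```text
clock: 4.0
position: [509.4, 357.1, 84.6]
tool_rot: [-0.026, 0.95, 0.006, 0.311]
contact_force: [0.2, 0.2, -5.3]
opening: 0.537
grasp_force: 30.0
```

```bash
python3 -c "
from h import *
goto((508.6,357.5,48)); YAW=.6; goto((508.6,357.5,48))"
```

```text
t 4.0 pos [509.4 357.1  84.6] F [ 0.16  0.2  -5.32] M [ 0.02  0.89 -0.03] open 0.537 gf 30.0
 zaxis [ 0.59   0.028 -0.807]  turn units [-0.07 -0.16 -0.01]
 world d [ -0.8   0.4 -36.6]  total units [0.74 0.02 0.97] joints [ 0.61  0.38  2.   -1.03  0.38 -0.11]
t 4.0 pos [509.4 357.1  84.6] F [ 0.16  0.2  -5.32] M [ 0.02  0.89 -0.03] open 0.537 gf 30.0
 zaxis [ 0.59   0.028 -0.807]  turn units [-0.07 -0.16 -0.01]
 world d [ -0.8   0.4 -36.6]  total units [0.74 0.02 0.97] joints [ 0.61  0.38  2.   -1.03  0.38 -0.11]
```

B weighs 5.3 N, so it's the filled one: an empty canister is at most 2.3 N. I carry it off, raised.

Call:
servo_tool:
  rows:
    - {"x": -0.15, "y": -0.3, "z": -0.48, "wx": 0, "wy": 0, "wz": 0, "grip": -1}
    - {"x": -0.15, "y": -0.59, "z": -0.48, "wx": 0, "wy": 0, "wz": 0, "grip": -1}
    - {"x": -0.15, "y": -0.59, "z": -0.48, "wx": 0, "wy": 0, "wz": 0, "grip": -1}
    - {"x": -0.15, "y": -0.59, "z": -0.48, "wx": 0, "wy": 0, "wz": 0, "grip": -1}
    - {"x": -0.15, "y": -0.59, "z": -0.48, "wx": 0, "wy": 0, "wz": 0, "grip": -1}
    - {"x": -0.15, "y": -0.59, "z": -0.48, "wx": 0, "wy": 0, "wz": 0, "grip": -1}
    - {"x": -0.15, "y": -0.59, "z": -0.48, "wx": 0, "wy": 0, "wz": 0, "grip": -1}
    - {"x": -0.15, "y": -0.59, "z": -0.48, "wx": 0, "wy": 0, "wz": 0, "grip": -1}

```text
clock: 4.8
position: [476.7, 222.0, 199.6]
tool_rot: [-0.026, 0.95, 0.006, 0.31]
contact_force: [-0.2, -1.0, -6.0]
opening: 0.535
grasp_force: 30.0
```

Call:
servo_tool:
  rows:
    - {"x": -0.15, "y": -0.6, "z": -0.48, "wx": 0, "wy": 0, "wz": 0, "grip": -1}
    - {"x": -0.15, "y": -0.6, "z": -0.48, "wx": 0, "wy": 0, "wz": 0, "grip": -1}
    - {"x": -0.15, "y": -0.6, "z": -0.48, "wx": 0, "wy": 0, "wz": 0, "grip": -1}
    - {"x": -0.15, "y": -0.6, "z": -0.48, "wx": 0, "wy": 0, "wz": 0, "grip": -1}
    - {"x": -0.15, "y": -0.6, "z": -0.48, "wx": 0, "wy": 0, "wz": 0, "grip": -1}
    - {"x": -0.15, "y": -0.6, "z": -0.48, "wx": 0, "wy": 0, "wz": 0, "grip": -1}
    - {"x": -0.15, "y": -0.6, "z": -0.48, "wx": 0, "wy": 0, "wz": 0, "grip": -1}
    - {"x": -0.1, "y": -0.6, "z": -0.3, "wx": 0, "wy": 0, "wz": 0, "grip": -1}

```text
clock: 5.6
position: [447.1, 77.2, 309.4]
tool_rot: [-0.026, 0.95, 0.007, 0.311]
contact_force: [1.2, -1.0, -5.6]
opening: 0.536
grasp_force: 30.0
```

```bash
python3 -c "
from h import *
goto((431,-218,313))"
```

```text
t 5.6 pos [447.1  77.2 309.4] F [ 1.24 -1.04 -5.62] M [-0.01  0.84 -0.04] open 0.536 gf 30.0
 zaxis [ 0.59   0.029 -0.807]  turn units [-0.06 -0.16 -0.01]
 world d [ -16.1 -295.2    3.6]  total units [ 0.81 -9.8  -0.7 ] joints [-0.19 -0.35  2.1   0.2   0.79 -1.91]
```

Call:
servo_tool:
  rows:
    - {"x": 0.05, "y": -0.65, "z": -0.05, "wx": 0, "wy": 0, "wz": 0, "grip": -1}
    - {"x": 0.05, "y": -0.65, "z": -0.05, "wx": 0, "wy": 0, "wz": 0, "grip": -1}
    - {"x": 0.05, "y": -0.65, "z": -0.05, "wx": 0, "wy": 0, "wz": 0, "grip": -1}
    - {"x": 0.05, "y": -0.65, "z": -0.05, "wx": 0, "wy": 0, "wz": 0, "grip": -1}
    - {"x": 0.05, "y": -0.65, "z": -0.05, "wx": 0, "wy": 0, "wz": 0, "grip": -1}
    - {"x": 0.05, "y": -0.65, "z": -0.05, "wx": 0, "wy": 0, "wz": 0, "grip": -1}
    - {"x": 0.05, "y": -0.65, "z": -0.05, "wx": 0, "wy": 0, "wz": 0, "grip": -1}
    - {"x": 0.05, "y": -0.65, "z": -0.05, "wx": 0, "wy": 0, "wz": 0, "grip": -1}

```text
clock: 6.4
position: [438.7, -79.4, 311.3]
tool_rot: [-0.026, 0.95, 0.007, 0.31]
contact_force: [-0.2, 0.3, -6.0]
opening: 0.536
grasp_force: 30.0
```

```bash
python3 -c "
from h import *
goto((431,-218,313))"
```

```text
t 6.4 pos [438.7 -79.4 311.3] F [-0.22  0.32 -5.99] M [-0.13  0.89 -0.01] open 0.536 gf 30.0
 zaxis [ 0.589  0.03  -0.808]  turn units [-0.05 -0.17 -0.03]
 world d [  -7.7 -138.6    1.7]  total units [ 0.38 -4.6  -0.33] joints [-0.82 -0.35  2.09  0.55  1.04 -2.65]
```

Call:
servo_tool:
  rows:
    - {"x": 0.06, "y": -0.57, "z": 0.22, "wx": 0, "wy": 0, "wz": 0, "grip": -1}
    - {"x": 0.06, "y": -0.57, "z": 0.22, "wx": 0, "wy": 0, "wz": 0, "grip": -1}
    - {"x": 0.06, "y": -0.57, "z": 0.22, "wx": 0, "wy": 0, "wz": 0, "grip": -1}
    - {"x": 0.06, "y": -0.57, "z": 0.22, "wx": 0, "wy": 0, "wz": 0, "grip": -1}
    - {"x": 0.06, "y": -0.57, "z": 0.22, "wx": 0, "wy": 0, "wz": 0, "grip": -1}
    - {"x": 0.06, "y": -0.57, "z": 0.22, "wx": 0, "wy": 0, "wz": 0, "grip": -1}
    - {"x": 0.06, "y": -0.57, "z": 0.22, "wx": 0, "wy": 0, "wz": 0, "grip": -1}
    - {"x": 0.06, "y": -0.57, "z": 0.22, "wx": 0, "wy": 0, "wz": 0, "grip": -1}

```text
clock: 7.2
position: [466.1, -214.8, 260.4]
tool_rot: [-0.026, 0.95, 0.007, 0.31]
contact_force: [0.1, 0.0, -5.7]
opening: 0.535
grasp_force: 30.0
```

```bash
python3 -c "
from h import *
goto((521,-213,193))
im=optics.snapshot('scene'); c=im[230:480,150:450]; jm=optics.snapshot('top'); d=jm[110:360,330:630]
cv2.imwrite('pics/d1.png',cv2.resize(np.hstack([c,d]),(800,333))[:,:,::-1])"
```

```text
t 7.2 pos [ 466.1 -214.8  260.4] F [ 0.08  0.03 -5.71] M [-0.04  0.86 -0.03] open 0.535 gf 30.0
 zaxis [ 0.589  0.03  -0.808]  turn units [-0.04 -0.17 -0.02]
 world d [ 54.9   1.8 -67.4]  total units [-0.15 -0.03  2.9 ] joints [-1.04 -0.09  2.04  0.68  0.99 -2.99]
```

View pics/d1.png

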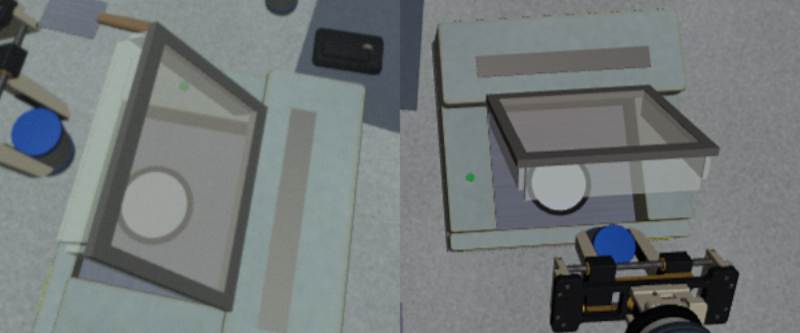

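The held canister is at the front: cap at scene (178,328), top about (790,293) scaled. The hood and disc are clear. Advancing to just above the front wall.

Call:
servo_tool:
  rows:
    - {"x": -0.03, "y": 0, "z": 0.48, "wx": 0, "wy": 0, "wz": 0, "grip": -1}
    - {"x": -0.03, "y": 0, "z": 0.48, "wx": 0, "wy": 0, "wz": 0, "grip": -1}
    - {"x": -0.03, "y": 0, "z": 0.48, "wx": 0, "wy": 0, "wz": 0, "grip": -1}
    - {"x": -0.03, "y": 0, "z": 0.48, "wx": 0, "wy": 0, "wz": 0, "grip": -1}
    - {"x": -0.03, "y": 0, "z": 0.48, "wx": 0, "wy": 0, "wz": 0, "grip": -1}
    - {"x": -0.03, "y": 0, "z": 0.48, "wx": 0, "wy": 0, "wz": 0, "grip": -1}
    - {"x": 0, "y": 0, "z": 0, "wx": 0, "wy": 0, "wz": 0, "grip": -1}

```text
clock: 8.0
position: [522.0, -209.9, 193.7]
tool_rot: [-0.026, 0.95, 0.009, 0.31]
contact_force: [0.1, 0.3, -5.5]
opening: 0.536
grasp_force: 30.0
```

```bash
python3 -c "
from h import *
goto((562.7,-210.3,130))
for n in ('scene','top'):
    im=optics.snapshot(n); cv2.imwrite(f'pics/{n}2.png',im[:,:,::-1])
    for e,a in caps(im): print(n,np.round(e[0],1),np.round(e[1],1),a)
print([proj(n,bot.observe()['position']+[0,0,13.7]).round(1) for n in ('scene','top')])
"
```

```text
t 8.0 pos [ 522.  -209.9  193.7] F [ 0.1   0.27 -5.47] M [0.01 0.9  0.05] open 0.536 gf 30.0
 zaxis [ 0.589  0.033 -0.807]  turn units [-0.01 -0.17 -0.02]
 world d [ 40.7  -0.4 -63.7]  total units [ 0.16 -0.09  2.51] joints [-0.9   0.08  2.06  0.77  0.77 -3.03]
scene [362.3 213.9] [20.5 23.8] 374.5
scene [292.8 185. ] [18.8 22.8] 329.0
top [247.8 281. ] [24.1 24.6] 459.0
top [473.3 263.1] [15.  30.3] 292.0
top [266.  205.6] [23.4 23.6] 430.0
[array([228.5, 350.7]), array([472. , 262.1])]
```

Call:
servo_tool:
  rows:
    - {"x": 0, "y": 0, "z": 0, "wx": 0.18, "wy": 0, "wz": 0.25, "grip": -1}
    - {"x": 0, "y": 0, "z": 0, "wx": 0.18, "wy": 0, "wz": 0.25, "grip": -1}
    - {"x": 0, "y": 0, "z": 0, "wx": 0.18, "wy": 0, "wz": 0.25, "grip": -1}
    - {"x": 0, "y": 0, "z": 0, "wx": 0.18, "wy": 0, "wz": 0.25, "grip": -1}
    - {"x": 0, "y": 0, "z": 0, "wx": 0, "wy": 0, "wz": 0, "grip": -1}

```text
clock: 8.6
position: [522.3, -211.2, 196.5]
tool_rot: [0.025, 0.95, -0.009, 0.312]
contact_force: [1.1, -0.8, -5.6]
opening: 0.534
grasp_force: 30.0
```

```bash
python3 -c "
from h import *
goto((564,-210.3,135))"
```

```text
t 8.6 pos [ 522.3 -211.2  196.5] F [ 1.05 -0.85 -5.62] M [ 0.1   0.84 -0.01] open 0.534 gf 30.0
 zaxis [ 0.592 -0.034 -0.805]  turn units [-0.78 -0.13 -1.01]
 world d [ 41.7   0.9 -61.5]  total units [0.1  0.11 2.47] joints [-0.86  0.05  2.08  0.75  0.68 -2.9 ]
```

Call:
servo_tool:
  rows:
    - {"x": 0.01, "y": 0.01, "z": 0.31, "wx": 0, "wy": 0, "wz": 0, "grip": -1}
    - {"x": 0.01, "y": 0.01, "z": 0.31, "wx": 0, "wy": 0, "wz": 0, "grip": -1}
    - {"x": 0.01, "y": 0.01, "z": 0.31, "wx": 0, "wy": 0, "wz": 0, "grip": -1}
    - {"x": 0.01, "y": 0.01, "z": 0.31, "wx": 0, "wy": 0, "wz": 0, "grip": -1}
    - {"x": 0.01, "y": 0.01, "z": 0.31, "wx": 0, "wy": 0, "wz": 0, "grip": -1}
    - {"x": 0.01, "y": 0.01, "z": 0.31, "wx": 0, "wy": 0, "wz": 0, "grip": -1}
    - {"x": 0.01, "y": 0.01, "z": 0.31, "wx": 0, "wy": 0, "wz": 0, "grip": -1}
    - {"x": 0.01, "y": 0.01, "z": 0.31, "wx": 0, "wy": 0, "wz": 0, "grip": -1}

```text
clock: 9.4
position: [565.4, -211.7, 133.7]
tool_rot: [0.025, 0.95, -0.009, 0.312]
contact_force: [0.7, -0.1, -6.4]
opening: 0.537
grasp_force: 30.0
```

```bash
python3 -c "
from h import *
goto((564,-210.3,127))
im=optics.snapshot('scene'); c=im[280:480,160:400]; jm=optics.snapshot('top'); d=jm[180:380,380:620]
cv2.imwrite('pics/e1.png',cv2.resize(np.hstack([c,d]),(800,333),interpolation=2)[:,:,::-1])"
```

```text
t 9.4 pos [ 565.4 -211.7  133.7] F [ 0.65 -0.05 -6.44] M [ 0.06  0.85 -0.02] open 0.537 gf 30.0
 zaxis [ 0.592 -0.033 -0.805]  turn units [-0.78 -0.13 -1.02]
 world d [-1.4  1.4 -6.7]  total units [0.17 0.04 0.15] joints [-0.78  0.22  2.08  0.91  0.52 -3.03]
```

View pics/e1.png

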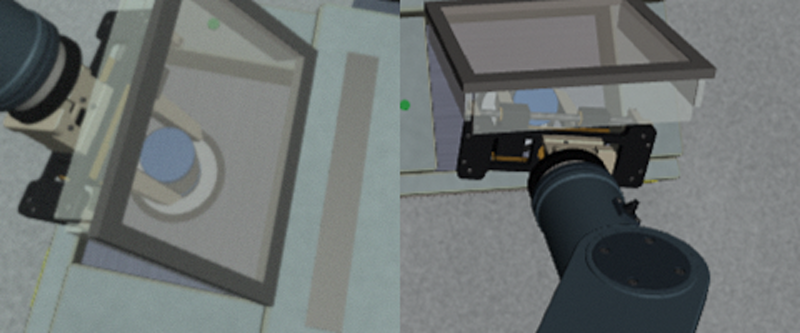

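The cap (scene about (261,373)) sits over the disc with the gripper under the hood and clear of it. Lowering.

Call:
servo_tool:
  rows:
    - {"x": 0.04, "y": 0.02, "z": 0.04, "wx": 0, "wy": 0, "wz": 0, "grip": -1}
    - {"x": 0.04, "y": 0.02, "z": 0.04, "wx": 0, "wy": 0, "wz": 0, "grip": -1}
    - {"x": 0.03, "y": 0, "z": 0.04, "wx": 0, "wy": 0, "wz": 0, "grip": -1}
    - {"x": 0, "y": 0, "z": 0, "wx": 0, "wy": 0, "wz": 0, "grip": -1}
    - {"x": 0, "y": 0, "z": 0, "wx": 0, "wy": 0, "wz": 0, "grip": -1}

```text
clock: 10.0
position: [564.4, -210.6, 129.9]
tool_rot: [0.025, 0.95, -0.009, 0.312]
contact_force: [0.0, -0.0, -6.3]
opening: 0.536
grasp_force: 30.0
```

```bash
python3 -c "
from h import *
goto((564,-210.3,126.5))
print(proj('scene',(562.7,-210.3,138)))
im=optics.snapshot('scene'); hsv=cv2.cvtColor(im,cv2.COLOR_RGB2HSV)[340:410,230:300]
k=cv2.inRange(hsv,(100,70,60),(130,255,255)); cs,_=cv2.findContours(k,0,2); c=max(cs,key=cv2.contourArea); e=cv2.fitEllipse(c); print(np.array(e[0])+[230,340],e[1]); print(onz('scene',np.array(e[0])+[230,340],138))"
```

```text
t 10.0 pos [ 564.4 -210.6  129.9] F [ 0.01 -0.   -6.31] M [0.04 0.84 0.01] open 0.536 gf 30.0
 zaxis [ 0.592 -0.034 -0.805]  turn units [-0.79 -0.13 -1.02]
 world d [-0.4  0.3 -3.4]  total units [0.08 0.01 0.08] joints [-0.78  0.23  2.08  0.93  0.51 -3.05]
[261.47734855 371.68519255]
[257.2662735  370.64498901] (2.8594634532928467, 4.3032050132751465)
[ 556.03052036 -210.37537583  138.        ]
```

Call:
servo_tool:
  rows:
    - {"x": 0.02, "y": 0, "z": 0.027, "wx": 0, "wy": 0, "wz": 0, "grip": -1}
    - {"x": 0.02, "y": 0, "z": 0.027, "wx": 0, "wy": 0, "wz": 0, "grip": -1}
    - {"x": 0, "y": 0, "z": 0, "wx": 0, "wy": 0, "wz": 0, "grip": -1}
    - {"x": 0, "y": 0, "z": 0, "wx": 0, "wy": 0, "wz": 0, "grip": -1}

```text
clock: 10.45
position: [564.4, -210.4, 127.6]
tool_rot: [0.025, 0.95, -0.009, 0.312]
contact_force: [0.6, 0.2, -6.2]
opening: 0.536
grasp_force: 30.0
```

Call:
servo_tool:
  rows:
    - {"x": 0.02, "y": 0, "z": 0.027, "wx": 0, "wy": 0, "wz": 0, "grip": -1}
    - {"x": 0, "y": 0, "z": 0, "wx": 0, "wy": 0, "wz": 0, "grip": -1}
    - {"x": 0, "y": 0, "z": 0, "wx": 0, "wy": 0, "wz": 0, "grip": -1}

```text
clock: 10.75
position: [564.4, -210.4, 126.6]
tool_rot: [0.025, 0.95, -0.009, 0.312]
contact_force: [-0.7, -1.7, -4.8]
opening: 0.537
grasp_force: 30.0
```

Call:
servo_tool:
  rows:
    - {"x": 0.01, "y": 0, "z": 0.015, "wx": 0, "wy": 0, "wz": 0, "grip": -1}
    - {"x": 0, "y": 0, "z": 0, "wx": 0, "wy": 0, "wz": 0, "grip": -1}
    - {"x": 0, "y": 0, "z": 0, "wx": 0, "wy": 0, "wz": 0, "grip": -1}

```text
clock: 11.05
position: [564.7, -210.5, 126.4]
tool_rot: [0.025, 0.95, -0.009, 0.312]
contact_force: [-1.0, 0.6, -3.3]
opening: 0.537
grasp_force: 30.0
```

Call:
servo_tool:
  rows:
    - {"x": 0.01, "y": 0, "z": 0.015, "wx": 0, "wy": 0, "wz": 0, "grip": -1}
    - {"x": 0, "y": 0, "z": 0, "wx": 0, "wy": 0, "wz": 0, "grip": -1}
    - {"x": 0, "y": 0, "z": 0, "wx": 0, "wy": 0, "wz": 0, "grip": -1}

```text
clock: 11.35
position: [564.9, -210.5, 126.4]
tool_rot: [0.025, 0.95, -0.009, 0.312]
contact_force: [-3.9, 2.0, 5.3]
opening: 0.537
grasp_force: 30.0
```

Call:
servo_tool:
  rows:
    - {"x": 0, "y": 0, "z": 0, "wx": 0, "wy": 0, "wz": 0, "grip": -1}
    - {"x": 0, "y": 0, "z": 0, "wx": 0, "wy": 0, "wz": 0, "grip": -1}
    - {"x": 0, "y": 0, "z": 0, "wx": 0, "wy": 0, "wz": 0, "grip": -1}
    - {"x": 0, "y": 0, "z": 0, "wx": 0, "wy": 0, "wz": 0, "grip": 0.1}
    - {"x": 0, "y": 0, "z": 0, "wx": 0, "wy": 0, "wz": 0, "grip": 0.2}
    - {"x": 0, "y": 0, "z": 0, "wx": 0, "wy": 0, "wz": 0, "grip": 0.35}
    - {"x": 0, "y": 0, "z": 0, "wx": 0, "wy": 0, "wz": 0, "grip": 0.5}
    - {"x": 0, "y": 0, "z": 0, "wx": 0, "wy": 0, "wz": 0, "grip": 0.5}
  newtons: 6

```text
clock: 12.15
position: [564.5, -210.7, 125.4]
tool_rot: [0.025, 0.95, -0.009, 0.312]
contact_force: [-0.9, -0.1, 0.0]
opening: 0.741
grasp_force: 0.0
```

```bash
python3 -c "
from h import *
goto((564,-210.3,126.5))
im=optics.snapshot('scene'); c=im[320:440,190:350]
cv2.imwrite('pics/f1.png',cv2.resize(c,(640,480),interpolation=2)[:,:,::-1])"
```

```text
t 12.2 pos [ 564.5 -210.7  125.4] F [-0.9  -0.13  0.05] M [ 0.06  0.34 -0.02] open 0.741 gf 0.0
 zaxis [ 0.592 -0.034 -0.805]  turn units [-0.79 -0.13 -1.02]
 world d [-0.5  0.4  1.1]  total units [-0.01  0.01 -0.04] joints [-0.78  0.24  2.09  0.95  0.51 -3.07]
```

View pics/f1.png

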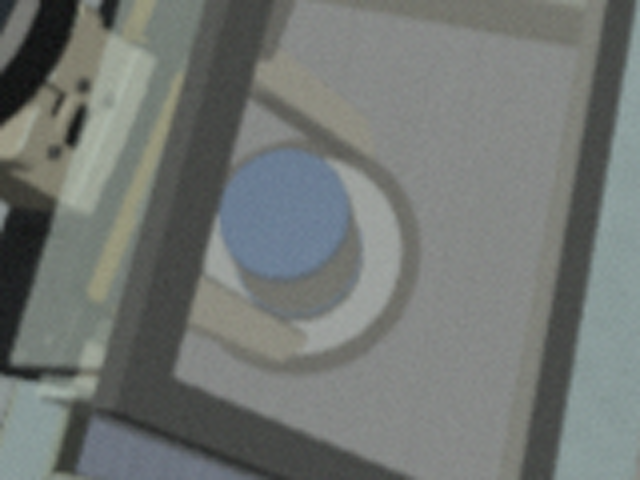

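The canister is released in the middle of the disc: base centre at about (300,255) in the crop, disc at (303,256). Retreating along the tool axis.

Call:
servo_tool:
  rows:
    - {"x": 0, "y": 0, "z": -0.3, "wx": 0, "wy": 0, "wz": 0, "grip": 0.5}
    - {"x": 0, "y": 0, "z": -0.5, "wx": 0, "wy": 0, "wz": 0, "grip": 0.5}
    - {"x": 0, "y": 0, "z": -0.7, "wx": 0, "wy": 0, "wz": 0, "grip": 0.5}
    - {"x": 0, "y": 0, "z": -0.7, "wx": 0, "wy": 0, "wz": 0, "grip": 0.5}
    - {"x": 0, "y": 0, "z": -0.8, "wx": 0, "wy": 0, "wz": 0, "grip": 0.5}
    - {"x": 0, "y": 0, "z": -0.9, "wx": 0, "wy": 0, "wz": 0, "grip": 0.5}
    - {"x": 0, "y": 0, "z": -0.9, "wx": 0, "wy": 0, "wz": 0, "grip": 0.5}
    - {"x": 0, "y": 0, "z": -0.9, "wx": 0, "wy": 0, "wz": 0, "grip": 0}

```text
clock: 13.0
position: [462.1, -204.4, 264.3]
tool_rot: [0.025, 0.95, -0.01, 0.312]
contact_force: [0.6, -0.9, 1.0]
opening: 0.701
grasp_force: 0.0
```

```bash
python3 -c "
from h import *
goto((440,-200,400))
for n in ('scene','top'):
    im=optics.snapshot(n); cv2.imwrite(f'pics/{n}3.png',im[:,:,::-1])"
```

```text
t 13.0 pos [ 462.1 -204.4  264.3] F [ 0.56 -0.93  1.01] M [ 0.02  0.24 -0.05] open 0.701 gf 0.0
 zaxis [ 0.591 -0.034 -0.806]  turn units [-0.79 -0.14 -1.01]
 world d [-22.1   4.4 135.7]  total units [-2.08  0.1  -4.08] joints [-1.   -0.14  2.07  0.65  0.91 -2.84]
```

Call:
servo_tool:
  rows:
    - {"x": -0.5, "y": 0, "z": -0.75, "wx": 0, "wy": 0.9, "wz": 0.2, "grip": -1}
    - {"x": -0.45, "y": 0, "z": -0.8, "wx": 0, "wy": 0.9, "wz": 0.2, "grip": -1}
    - {"x": -0.35, "y": 0, "z": -0.85, "wx": 0, "wy": 0.9, "wz": 0.2, "grip": -1}
    - {"x": -0.3, "y": 0, "z": -0.9, "wx": 0, "wy": 0.9, "wz": 0.2, "grip": -1}
    - {"x": -0.2, "y": 0, "z": -0.9, "wx": 0, "wy": 0.9, "wz": 0.2, "grip": -1}
    - {"x": -0.1, "y": 0, "z": -0.5, "wx": 0, "wy": 0.9, "wz": 0.2, "grip": -1}
    - {"x": 0, "y": 0, "z": 0, "wx": 0, "wy": 0.9, "wz": 0.2, "grip": -1}
    - {"x": 0, "y": 0, "z": 0, "wx": 0, "wy": 0.9, "wz": 0.2, "grip": -1}

```text
clock: 13.9
position: [453.2, -206.5, 416.4]
tool_rot: [0.092, 0.996, 0.02, 0.002]
contact_force: [-0.0, -0.1, -1.0]
opening: 0.006
grasp_force: 0.0
```

```bash
python3 -c "
from h import *
goto((608,-208,395),0)
from h import *
X=tri((268,249),(419,230))[0]
# canister cap now through hood, angle of hood
O=np.array([622.6,-206.8])
"
```

```text
t 13.9 pos [ 453.2 -206.5  416.4] F [-0.04 -0.06 -1.  ] M [-0.03  0.02  0.03] open 0.006 gf 0.0
 zaxis [ 0.008  0.04  -0.999]  turn units [ 0.46  0.06 -2.78]
 world d [154.8  -1.5 -21.4]  total units [-5.08  0.87  0.75] joints [-0.68  0.11  1.29  0.04  1.76 -2.06]
```

Call:
servo_tool:
  rows:
    - {"x": -0.64, "y": 0.11, "z": 0.05, "wx": 0, "wy": 0, "wz": 0, "grip": -1}
    - {"x": -0.64, "y": 0.11, "z": 0.05, "wx": 0, "wy": 0, "wz": 0, "grip": -1}
    - {"x": -0.64, "y": 0.11, "z": 0.05, "wx": 0, "wy": 0, "wz": 0, "grip": -1}
    - {"x": -0.64, "y": 0.11, "z": 0.05, "wx": 0, "wy": 0, "wz": 0, "grip": -1}
    - {"x": -0.64, "y": 0.11, "z": 0.05, "wx": 0, "wy": 0, "wz": 0, "grip": -1}
    - {"x": -0.64, "y": 0.11, "z": 0.05, "wx": 0, "wy": 0, "wz": 0, "grip": -1}
    - {"x": -0.64, "y": 0.11, "z": 0.05, "wx": 0, "wy": 0, "wz": 0, "grip": -1}
    - {"x": -0.64, "y": 0.11, "z": 0.05, "wx": 0, "wy": 0, "wz": 0, "grip": -1}

```text
clock: 14.7
position: [609.8, -208.0, 404.3]
tool_rot: [0.092, 0.996, 0.021, 0.003]
contact_force: [0.4, -0.5, 0.1]
opening: 0.006
grasp_force: 0.0
```

Call:
servo_tool:
  rows:
    - {"x": 0, "y": 0, "z": 0.4, "wx": 0, "wy": 0, "wz": 0, "grip": -1}
    - {"x": 0, "y": 0, "z": 0.4, "wx": 0, "wy": 0, "wz": 0, "grip": -1}
    - {"x": 0, "y": 0, "z": 0.4, "wx": 0, "wy": 0, "wz": 0, "grip": -1}
    - {"x": 0, "y": 0, "z": 0.4, "wx": 0, "wy": 0, "wz": 0, "grip": -1}
    - {"x": 0, "y": 0, "z": 0.4, "wx": 0, "wy": 0, "wz": 0, "grip": -1}
    - {"x": 0, "y": 0, "z": 0, "wx": 0, "wy": 0, "wz": 0, "grip": -1}

```text
clock: 15.3
position: [608.3, -205.4, 343.7]
tool_rot: [0.092, 0.996, 0.021, 0.002]
contact_force: [-0.1, -0.2, 0.1]
opening: 0.008
grasp_force: 0.0
```

```bash
python3 -c "
from h import *
s=bot.observe(); p=s['position']; O=np.array([622.6,-206.8]); u=np.array([np.cos(.058),np.sin(.058)])
R=Ro.from_quat(s['tool_rot'])
goto(p,0); print('tip analyser x',(p[:2]-O)@u,'tip z',p[2]-19)
tip=lambda th,r=182,g=17:O+(50-r*np.cos(th)+g*np.sin(th))*u
prev=p
for th in np.arange(1.0,-.06,-.1):
    r,g=182,15
    q=np.append(O+(50-r*np.cos(th)+g*np.sin(th))*u,160+r*np.sin(th)+9*np.cos(th)+19)
    print(round(th,2),q.round(),(R.inv().apply(q-prev)/30).round(2)); prev=q
im=optics.snapshot('scene'); c=im[200:440,160:480]
cv2.imwrite('pics/g1.png',cv2.resize(c,(800,600),interpolation=2)[:,:,::-1])"
```

```text
t 15.3 pos [ 608.3 -205.4  343.7] F [-0.09 -0.22  0.06] M [-0.01 -0.02 -0.05] open 0.008 gf 0.0
 zaxis [ 0.007  0.042 -0.999]  turn units [ 0.49  0.05 -2.78]
 world d [0. 0. 0.]  total units [0. 0. 0.] joints [-0.52  0.39  1.09  0.04  1.67 -1.9 ]
tip analyser x -14.241972954655907 tip z 324.71367120754536
1.0 [ 587. -209.  337.] [ 0.68 -0.25  0.21]
0.9 [ 571. -210.  327.] [ 0.51 -0.14  0.32]
0.8 [ 557. -211.  316.] [ 0.47 -0.13  0.37]
0.7 [ 543. -211.  303.] [ 0.44 -0.13  0.42]
0.6 [ 531. -212.  289.] [ 0.39 -0.12  0.46]
0.5 [ 520. -213.  274.] [ 0.35 -0.11  0.5 ]
0.4 [ 511. -213.  258.] [ 0.3  -0.1   0.53]
0.3 [ 503. -214.  241.] [ 0.25 -0.08  0.56]
0.2 [ 497. -214.  224.] [ 0.19 -0.07  0.58]
0.1 [ 493. -214.  206.] [ 0.14 -0.06  0.59]
0.0 [ 491. -214.  188.] [ 0.08 -0.04  0.6 ]
```

View pics/g1.png

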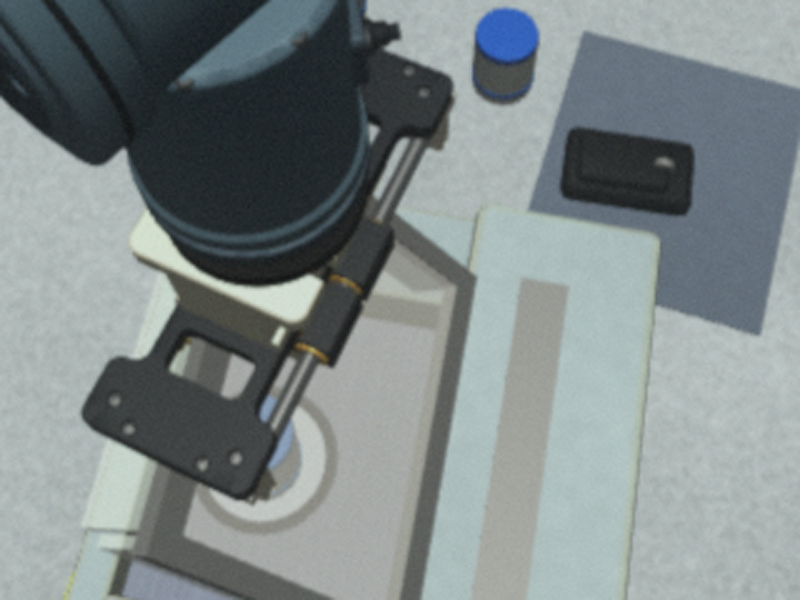

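The gripper is above and behind the raised hood edge, and the canister (crop about (280,450)) still stands on the disc. Now I sweep along the arc.

Call:
servo_tool:
  rows:
    - {"x": 0.34, "y": -0.12, "z": 0.1, "wx": 0, "wy": 0, "wz": 0, "grip": -1}
    - {"x": 0.34, "y": -0.12, "z": 0.1, "wx": 0, "wy": 0, "wz": 0, "grip": -1}
    - {"x": 0.26, "y": -0.07, "z": 0.16, "wx": 0, "wy": 0, "wz": 0, "grip": -1}
    - {"x": 0.26, "y": -0.07, "z": 0.16, "wx": 0, "wy": 0, "wz": 0, "grip": -1}
    - {"x": 0.24, "y": -0.07, "z": 0.18, "wx": 0, "wy": 0, "wz": 0, "grip": -1}
    - {"x": 0.24, "y": -0.07, "z": 0.18, "wx": 0, "wy": 0, "wz": 0, "grip": -1}

```text
clock: 15.95
position: [557.2, -211.1, 319.3]
tool_rot: [0.092, 0.996, 0.02, 0.004]
contact_force: [2.1, -0.6, 0.3]
opening: 0.005
grasp_force: 0.9
```

Call:
servo_tool:
  rows:
    - {"x": 0.22, "y": -0.06, "z": 0.21, "wx": 0, "wy": 0, "wz": 0, "grip": -1}
    - {"x": 0.22, "y": -0.06, "z": 0.21, "wx": 0, "wy": 0, "wz": 0, "grip": -1}
    - {"x": 0.2, "y": -0.06, "z": 0.23, "wx": 0, "wy": 0, "wz": 0, "grip": -1}
    - {"x": 0.2, "y": -0.06, "z": 0.23, "wx": 0, "wy": 0, "wz": 0, "grip": -1}

```text
clock: 16.35
position: [530.7, -212.2, 291.4]
tool_rot: [0.092, 0.996, 0.02, 0.003]
contact_force: [1.8, 0.4, 0.8]
opening: 0.004
grasp_force: 0.7
```

```bash
python3 -c "
from h import *
goto((531,-212,289),0)"
```

```text
t 16.4 pos [ 530.7 -212.2  291.4] F [1.81 0.4  0.79] M [-0.07 -0.33 -0.04] open 0.004 gf 0.7
 zaxis [ 0.01   0.04  -0.999]  turn units [ 0.47  0.09 -2.78]
 world d [ 0.3  0.2 -2.4]  total units [-0.01  0.01  0.08] joints [-0.6   0.27  1.39  0.04  1.5  -1.99]
```

Contact force is about 2 N, so the hood is following. Continuing.

Call:
servo_tool:
  rows:
    - {"x": 0.17, "y": -0.05, "z": 0.27, "wx": 0, "wy": 0, "wz": 0, "grip": -1}
    - {"x": 0.17, "y": -0.05, "z": 0.27, "wx": 0, "wy": 0, "wz": 0, "grip": -1}
    - {"x": 0.15, "y": -0.05, "z": 0.27, "wx": 0, "wy": 0, "wz": 0, "grip": -1}
    - {"x": 0.15, "y": -0.05, "z": 0.27, "wx": 0, "wy": 0, "wz": 0, "grip": -1}
    - {"x": 0.12, "y": -0.04, "z": 0.28, "wx": 0, "wy": 0, "wz": 0, "grip": -1}
    - {"x": 0.12, "y": -0.04, "z": 0.28, "wx": 0, "wy": 0, "wz": 0, "grip": -1}
    - {"x": 0.09, "y": -0.03, "z": 0.29, "wx": 0, "wy": 0, "wz": 0, "grip": -1}
    - {"x": 0.09, "y": -0.03, "z": 0.29, "wx": 0, "wy": 0, "wz": 0, "grip": -1}

```text
clock: 17.15
position: [498.6, -213.7, 224.3]
tool_rot: [0.092, 0.996, 0.02, 0.003]
contact_force: [1.0, -0.5, 1.5]
opening: 0.005
grasp_force: 0.5
```

Call:
servo_tool:
  rows:
    - {"x": 0.05, "y": -0.02, "z": 0.3, "wx": 0, "wy": 0, "wz": 0, "grip": -1}
    - {"x": 0, "y": 0, "z": 0.3, "wx": 0, "wy": 0, "wz": 0, "grip": -1}
    - {"x": 0, "y": 0, "z": 0.15, "wx": 0, "wy": 0, "wz": 0, "grip": -1}
    - {"x": 0, "y": 0, "z": 0, "wx": 0, "wy": 0, "wz": 0, "grip": -1}

```text
clock: 17.55
position: [497.0, -212.7, 201.4]
tool_rot: [0.092, 0.996, 0.021, 0.002]
contact_force: [0.7, 0.0, -0.1]
opening: 0.008
grasp_force: 0.0
```

```bash
python3 -c "
from h import *
goto((491,-214,187),0)"
```

```text
t 17.6 pos [ 497.  -212.7  201.4] F [ 0.7   0.02 -0.12] M [ 0.   -0.03 -0.  ] open 0.008 gf 0.0
 zaxis [ 0.009  0.041 -0.999]  turn units [ 0.48  0.07 -2.78]
 world d [ -6.   -1.3 -14.4]  total units [ 0.19 -0.1   0.48] joints [-0.64  0.27  1.61  0.04  1.28 -2.03]
```

Call:
servo_tool:
  rows:
    - {"x": 0, "y": 0, "z": 0.1, "wx": 0, "wy": 0, "wz": 0, "grip": -1}
    - {"x": 0, "y": 0, "z": 0.1, "wx": 0, "wy": 0, "wz": 0, "grip": -1}
    - {"x": 0, "y": 0, "z": 0.1, "wx": 0, "wy": 0, "wz": 0, "grip": -1}
    - {"x": 0, "y": 0, "z": 0.05, "wx": 0, "wy": 0, "wz": 0, "grip": -1}
    - {"x": 0, "y": 0, "z": 0.05, "wx": 0, "wy": 0, "wz": 0, "grip": -1}

```text
clock: 18.05
position: [497.6, -212.8, 190.5]
tool_rot: [0.092, 0.996, 0.02, 0.003]
contact_force: [-1.3, -1.1, 0.4]
opening: 0.005
grasp_force: 0.5
```

Call:
servo_tool:
  rows:
    - {"x": 0, "y": 0, "z": 0.05, "wx": 0, "wy": 0, "wz": 0, "grip": -1}
    - {"x": 0, "y": 0, "z": 0.05, "wx": 0, "wy": 0, "wz": 0, "grip": -1}
    - {"x": 0, "y": 0, "z": 0, "wx": 0, "wy": 0, "wz": 0, "grip": -1}

```text
clock: 18.35
position: [497.6, -212.5, 187.4]
tool_rot: [0.092, 0.996, 0.021, 0.003]
contact_force: [-0.2, 0.1, -0.1]
opening: 0.006
grasp_force: 0.0
```

Call:
servo_tool:
  rows:
    - {"x": 0, "y": 0, "z": 0.05, "wx": 0, "wy": 0, "wz": 0, "grip": -1}
    - {"x": 0, "y": 0, "z": 0.05, "wx": 0, "wy": 0, "wz": 0, "grip": -1}
    - {"x": 0, "y": 0, "z": 0, "wx": 0, "wy": 0, "wz": 0, "grip": -1}

```text
clock: 18.65
position: [497.7, -212.5, 187.0]
tool_rot: [0.092, 0.996, 0.02, 0.004]
contact_force: [-5.0, 2.2, 17.1]
opening: 0.003
grasp_force: 8.1
```

```bash
python3 -c "
from h import *
goto((491,-214,187),0)
im=optics.snapshot('scene'); c=im[230:480,150:450]; jm=optics.snapshot('top'); d=jm[110:360,330:630]
cv2.imwrite('pics/i1.png',cv2.resize(np.hstack([c,d]),(800,333))[:,:,::-1])"
```

```text
t 18.6 pos [ 497.7 -212.5  187. ] F [-5.01  2.15 17.14] M [0.49 0.94 0.05] open 0.003 gf 8.1
 zaxis [ 0.012  0.039 -0.999]  turn units [ 0.45  0.11 -2.77]
 world d [-6.7 -1.5  0. ]  total units [ 0.21 -0.09 -0.01] joints [-0.63  0.29  1.63  0.04  1.24 -2.04]
```

View pics/i1.png

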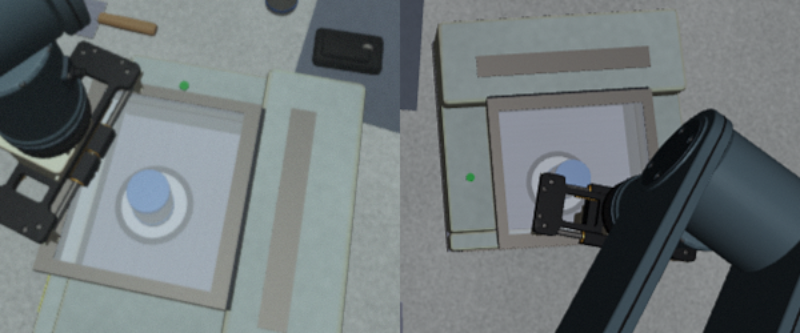

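The hood lies flat and shut: 17 N at the stop, tip at 168 mm. The canister stands on the disc at about (150,190). Lifting straight off and clearing the arm.

Call:
servo_tool:
  rows:
    - {"x": 0, "y": 0, "z": -0.2, "wx": 0, "wy": 0, "wz": 0, "grip": -1}
    - {"x": 0, "y": 0, "z": -0.6, "wx": 0, "wy": 0, "wz": 0, "grip": -1}
    - {"x": 0, "y": 0, "z": -0.9, "wx": 0, "wy": 0, "wz": 0, "grip": -1}
    - {"x": 0, "y": 0, "z": -0.9, "wx": 0, "wy": 0, "wz": 0, "grip": -1}
    - {"x": 0.5, "y": 0, "z": -0.9, "wx": 0, "wy": 0, "wz": 0, "grip": -1}
    - {"x": 0.5, "y": 0, "z": -0.5, "wx": 0, "wy": 0, "wz": 0, "grip": -1}
    - {"x": 0.5, "y": 0, "z": 0, "wx": 0, "wy": 0, "wz": 0, "grip": -1}
    - {"x": 0, "y": 0, "z": 0, "wx": 0, "wy": 0, "wz": 0, "grip": -1}

```text
clock: 19.55
position: [451.3, -208.7, 305.0]
tool_rot: [0.092, 0.996, 0.02, 0.004]
contact_force: [-0.3, 0.5, 0.1]
opening: 0.01
grasp_force: 0.0
```

```bash
python3 -c "
from h import *
goto((491,-214,187),0)
im=optics.snapshot('scene'); print([np.round(e[0],1) for e,a in caps(im)])
jm=optics.snapshot('top'); print([np.round(e[0],1) for e,a in caps(jm)])
c=im[100:480,100:500]; d=jm[110:490,150:550]
cv2.imwrite('pics/j1.png',cv2.resize(np.hstack([c,d[:380]]) if d.shape[0]>=380 else np.hstack([im[100:470,100:500],jm[110:480,150:550]]),(800,370))[:,:,::-1])"
```

```text
t 19.6 pos [ 451.3 -208.7  305. ] F [-0.27  0.52  0.1 ] M [0.05 0.04 0.02] open 0.01 gf 0.0
 zaxis [ 0.011  0.04  -0.999]  turn units [ 0.46  0.1  -2.78]
 world d [  39.7   -5.3 -118. ]  total units [-1.32 -0.09  3.94] joints [-0.68  0.13  1.53  0.04  1.5  -2.07]
[array([362.3, 213.8]), array([292.9, 185. ])]
[array([247.8, 281. ]), array([266. , 205.6])]
```

View pics/j1.png

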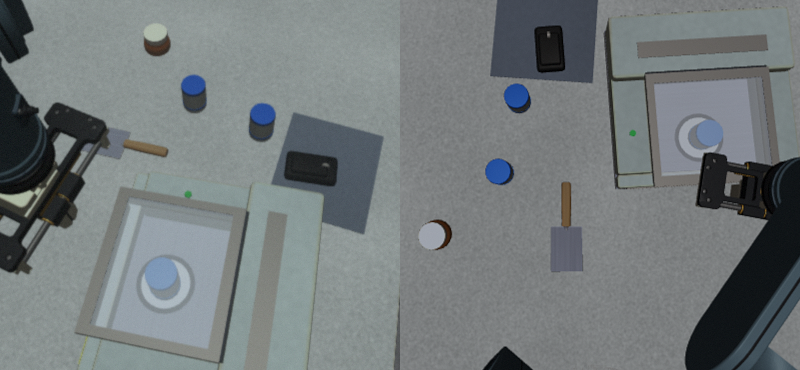

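The hood is shut, the canister is on the disc, the two empties and the bystanders haven't moved, and the arm touches nothing.

```bash
python3 -c "
from plant import bot
print(bot.hand_in())"
```

```text
the job is handed in; nothing more can be done
None
```

I handed the job in after about 20 s of the 72 s; no verdict came back. The filled canister (about 5.5–6 N when lifted, so the other two were not lifted) stands upright on the disc, the hood is shut, and the other canisters, mouse, jar and spatula looked unmoved in the last pictures.

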